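Square up a pack of mounting plates in the jig

TASK

Pull the snap-held wooden gate up out of the squaring jig and stand it upright on the bench clear of the jig. Then gently tap the four loose aluminium plates home against both the far fence and the side fence, until the edges of the whole pack are flush and square, without pressing hard on any plate and leaving the spool, the bottle and the tin where they are.

Things in the scene. Friction and masses are not known exactly. Their poses are not given: they have to be found in the camera images.
- jig: squaring jig, a fixed steel fixture. Origin: on the bench surface (z = 0) under the centre of the squared pack; x points from the gate to the far fence, y to the side fence, z up. Base sheet 6 mm thick, x -115 to 80, y -85 to 85 mm; on it a deck, top at z = 30 mm, x -48 to 60, y -34 to 45 mm. The bench is clear for 270 mm on its -y side
- seat (a point): point on the deck's top (jig 0, 0, 30 mm) where the lowest plate's origin is when home against both fences; axes as the jig's. The squared pack is 24 mm high; its open edges (jig x = -60 and y = -45 mm) overhang the deck by 12 and 11 mm, so fingertips can reach down beside them to z = 10 mm
- far_fence (a point): middle of the top edge of the far fence's inner face (jig x = 60 mm, z = 52 mm), an upright steel bar 12 mm thick, jig y -57 to 57 mm, that the plates' 90 mm edges are to touch; axes as the jig's. Rigid: sliding the pile takes some 3 to 15 N, and the push rises above 20 N once the plates meet it; over 45 N would bruise their edges
- side_fence (a point): middle of the top edge of the side fence's inner face (jig y = 45 mm, z = 52 mm), an upright steel bar 12 mm thick, jig x -50 to 60 mm, that the plates' 120 mm edges are to touch; axes as the jig's. Rigid: the push rises here as at the far fence
- gate_slot (a point): point on the base sheet (jig x = -93, y = 0, z = 6 mm) where the gate's origin is at the start; axes as the jig's. Two channels for the gate's ends, tops at z = 42 mm, stand at jig x -107 to -79 mm, 60 to 82 mm out on either side: 120 mm free between them. A sprung ball in each channel catches a pin on the gate's end; a pull straight up of 8 to 20 N frees it
- gate: plywood gate in the jig's -x side: board 16 (x) x 130 (y) x 55 mm tall with a grip tab on top, 14 mm thick (x) x 50 mm (y), from 55 to 86 mm above the origin; 0.16 kg. Origin: centre of its underside; axes parallel to the jig's while it is in. It must rise 40 mm to be clear of the jig; it then stands by itself on its 16 x 130 mm foot
- plate1: bare aluminium plate 120 (its x) x 90 (its y) x 6 mm, 0.13 to 0.20 kg, lowest of four alike in the pile on the deck; its dark round holes are only drawn. Origin: centre of its underside. At the start it lies 6 to 15 mm from home towards the gate (jig -x), 8 to 22 mm away from the side fence (jig -y), turned up to 0.09 rad; the plates slide on one another with friction
- plate2: bare aluminium plate 120 (its x) x 90 (its y) x 6 mm, 0.13 to 0.20 kg, second from below of four alike in the pile on the deck; its dark round holes are only drawn. Origin: centre of its underside. At the start it lies 6 to 15 mm from home towards the gate (jig -x), 8 to 22 mm away from the side fence (jig -y), turned up to 0.09 rad; the plates slide on one another with friction
- plate3: bare aluminium plate 120 (its x) x 90 (its y) x 6 mm, 0.13 to 0.20 kg, third from below of four alike in the pile on the deck; its dark round holes are only drawn. Origin: centre of its underside. At the start it lies 6 to 15 mm from home towards the gate (jig -x), 8 to 22 mm away from the side fence (jig -y), turned up to 0.09 rad; the plates slide on one another with friction
- plate4: bare aluminium plate 120 (its x) x 90 (its y) x 6 mm, 0.13 to 0.20 kg, topmost of four alike in the pile on the deck; its dark round holes are only drawn. Origin: centre of its underside. At the start it lies 6 to 15 mm from home towards the gate (jig -x), 8 to 22 mm away from the side fence (jig -y), turned up to 0.09 rad; the plates slide on one another with friction
- spool: bystander: empty light wooden spool, 80 mm across, 71 mm tall; origin under its centre
- oil: bystander: grey oil bottle, 60 mm across, 150 mm tall; origin under its centre
- tin: bystander: plain steel tin, 72 mm across, 80 mm tall; origin under its centre
There are look-alikes about, which are no part of the job. Leave any red or turquoise look-alike of the plate2 alone. Of the things that look like the gate, the larger one is meant.

How it is judged:
By the outcome, as a careful person would: the job done as asked, in the order asked, and still so for the second after the job is handed in, with the robot touching nothing.
It also fails if it takes over 72 s, if anything falls off the work surface, if the arm or the gripper's body presses on something with over 40 N, if the wrist force passes 120 N, or if a joint passes its speed limit or range.

ROBOT

A 6-joint arm with a two-finger parallel gripper is mounted at the origin on the work surface. World frame = base frame: x ahead of the robot, y to its left, z up, the work surface at z = 0. Lengths are in m, angles in rad, forces in N, time in s.
With the tool pointing down it reaches from about 0.325 to 0.925 m from the base axis. Payload 3.1 kg.
Tool frame: the origin (TCP) lies midway between the tips of the shut fingers; the grasp point (between the pads) lies 19 mm behind it; z points along the fingers, y is the line along which they close (so a half turn about z gives the same grasp; the last joint's range is limited). The gripper opens to 85 mm and grips with 20 to 120 N. Pads are 22 mm wide; open, the fingers measure 114 mm over their backs; the gripper's body (76 mm by 85 mm) begins 54 mm behind the grasp point. The pads swing forward as they close: fully open they stand 13 mm farther back than shut.
Start: joints at [-1.267, 0.217, 1.613, -0, 1.311, -0.112], TCP at [0.252, -0.572, 0.231] pointing down, gripper open.
Joint ranges: [-2.75, 2.75], [-0.78, 2.1], [0.31, 2.55], [-1.13, 4.27], [0.13, 2.63], [-2.58, 2.58]. Speed limits (rad/s): [2.79, 2.79, 3.14, 3.14, 3.14, 3.14].

INTERFACE

Orientations are given as a unit quaternion [w, x, y, z].
In Python, from plant import * gives the robot as it stands.
- The arm moves only by the shell command python3 -m crank 'ROWS' [OPENING] [FORCE]. ROWS is JSON, a list of rows, each a list of 2 entries, a list of its own where there are three numbers: the shift along the tool's x, y, z each as a share of 0.1 m, from -1 to 1, then the turn, a rotation vector about the tool's x, y, z each as a share of 2 pi rad, from -1 to 1. In form: [[[tx, ty, tz], [rx, ry, rz]], ...]. A call has 1 to 10 rows; each row is the pose to reach, as a shift and turn from the pose commanded when the call began, along the tool's axes at that moment, turning the shorter way round; what a row does not reach only later rows make up. A row lasts 1/12 s, in which the tool goes at most 41.7 mm and 7.16 degrees, less where a joint would pass 70% of its speed; a pose out of reach is approached as far as the arm can. A call with a number of a shift or a turn outside -1 to 1 is refused whole. A call with a gripper value outside its range is refused whole. OPENING is the closure, from -1 (fully open) to 1 (shut), set as the call begins (- or left out, the last holds). The fingers move at their own pace and stop on an object; FORCE is the grip in N (left out, the last holds). Time passes only in rows, so rows that repeat a pose let the fingers close. It gives the time, the measured TCP pose, the force, the opening and the grip force at its end, in the units of the state.
- observe(): the state, without advancing time (a new reading comes with each control period).
- grab_frame(name): name is "scene" or "side" or "wrist"; returns a dict with "pixels" (400x640x3 uint8, red, green, blue), "K" (3x3 intrinsics, pixels), "dist_coeffs" ([k1, k2, p1, p2, k3] as OpenCV has them; the pictures are not rectified), "extrinsics" (4x4, takes a point from camera to world coordinates); the wrist camera has in their place "hand_eye" (4x4, takes a point from camera to tool coordinates, whose origin is the TCP and whose axes are the flange's). Camera axes: x right, y down, z forward; pixel columns grow to the right and rows downward; lengths in m; the calibration is good to about 2 mm. A picture is of the moment at which its call begins: read the wrist's pose just before it. There is no depth.
- job_done(): hands the job in; it is judged then, once.
The state is a dict: "time": time; "joints": joint angles; "dq": joint speeds; "joint_efforts": joint torques, N m; "tool_pos": TCP position; "tool_rot": TCP orientation; "wrist_force": force on the tool from outside, world axes, zero at the start; "wrist_torque": the same for the moment, N m; "grip_width": finger opening in m; "grasp_force": force on a finger pad.
Only numpy, scipy, OpenCV 4.12 (cv2) and the standard library are available. Lean on these libraries where they do the work, as an engineer would, in place of code of your own. Each camera call takes 0.05 s, during which the arm holds its last target. There are 200 camera calls.

## Working session

There is one attempt and no reset: what is moved stays moved. The work goes in short steps, Python scripts to look and compute and a shell command to move; the robot and the scene stay as the last step left them, time stands still between calls to the robot, and variables do not carry over. Pictures are saved under pics/ and viewed, at most 13 in all, crops included, and the job is handed in when it is done.

```bash
mkdir -p pics; ls; python3 - <<'E'
from plant import *
import cv2,pickle
D={}
for n in("scene","side","wrist"):
    s=observe(); f=grab_frame(n); D[n]=(s,f); cv2.imwrite(f"pics/{n}0.png",f["pixels"][:,:,::-1])
    print(n,f["K"],f["dist_coeffs"],f.get("extrinsics",f.get("hand_eye")))
pickle.dump(D,open("d0.pkl","wb"));print(observe())
E
```

```text
pics
scene [[363.93965205   0.         318.98576764]
 [  0.         363.93965205 199.37838938]
 [  0.           0.           1.        ]] [-0.03983283  0.          0.          0.          0.        ] [[-0.81447972  0.35589932 -0.45821224  1.04596569]
 [ 0.58018482  0.49567401 -0.64629162  0.66090616]
 [-0.00289085 -0.7922392  -0.61020381  0.74888536]
 [ 0.          0.          0.          1.        ]]
side [[381.5502372    0.         317.60311653]
 [  0.         381.5502372  198.72513833]
 [  0.           0.           1.        ]] [0.00381088 0.         0.         0.         0.        ] [[ 0.7945738  -0.33092346  0.50906005 -0.01806989]
 [-0.60691661 -0.408782    0.68157868 -0.77282203]
 [-0.01745579 -0.85052157 -0.52565042  0.64046391]
 [ 0.          0.          0.          1.        ]]
wrist [[341.12203824   0.         316.96291089]
 [  0.         341.12203824 200.37647324]
 [  0.           0.           1.        ]] [-0.02216423  0.          0.          0.          0.        ] [[-6.17568026e-05 -9.61201089e-01 -2.75848621e-01  7.02990209e-02]
 [ 9.99999521e-01 -3.28876837e-04  9.22
[... 168 characters left out ...]
e': 0.15, 'joints': array([-1.26720419e+00,  2.17594336e-01,  1.61459534e+00,  1.48021749e-05,
        1.31130213e+00, -1.12227592e-01]), 'dq': array([-0.00068996, -0.0023437 , -0.0045564 ,  0.00192546, -0.00105786,
        0.00030622]), 'joint_efforts': array([-3.80854362e-04, -3.97448337e+01, -3.04417062e+01, -2.43175273e-04,
        5.78944295e-03,  3.32445256e-05]), 'tool_pos': array([ 0.25227984, -0.57112704,  0.23024433]), 'tool_rot': array([-9.45915946e-04,  9.78464440e-01,  2.06413268e-01, -8.36002482e-05]), 'wrist_force': array([0.51423365, 0.06372443, 0.98426293]), 'wrist_torque': array([-0.02425865,  0.0275166 ,  0.03260629]), 'grasp_force': 0.0, 'grip_width': 0.08523006523810038}
```

View pics/scene0.png

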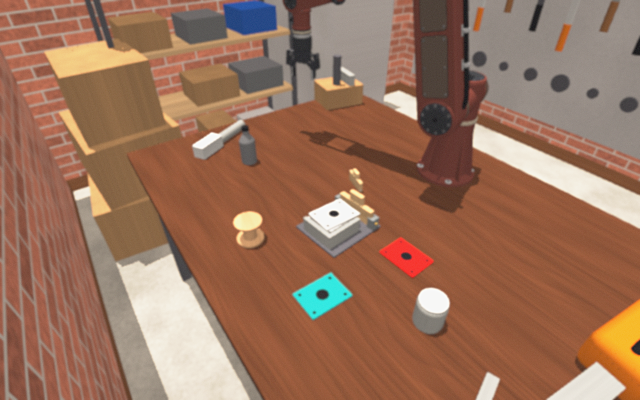

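View pics/side0.png

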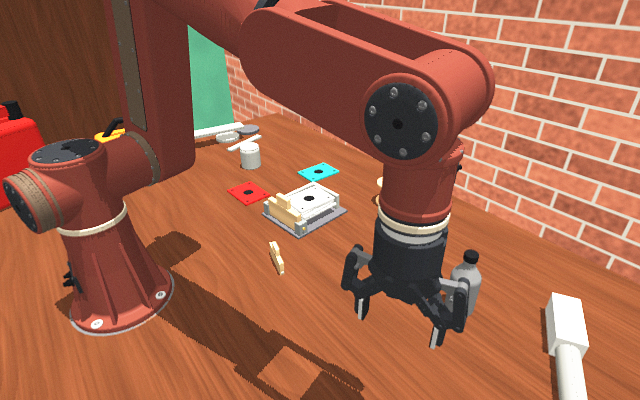

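The scene picture shows the jig at about (338,225), with the large gate in its near side at (357,207). The small gate look-alike is at (355,182), the red plate at (406,257), the turquoise plate at (322,295), the spool at (249,230), the bottle at (248,147) and the tin at (431,310). The side picture shows the gate at (287,213), the small look-alike at (277,258) and the plates at (308,197). I choose the larger gate, the one seated in the jig, and check it in a close crop.

```bash
cat > h.py <<'E'
import numpy as np,cv2,pickle
from scipy.spatial.transform import Rotation as R
def Rq(q): return R.from_quat([q[1],q[2],q[3],q[0]]).as_matrix()
def ext(s,f):
    if "extrinsics" in f: return np.array(f["extrinsics"])
    T=np.eye(4);T[:3,:3]=Rq(s["tool_rot"]);T[:3,3]=s["tool_pos"];return T@np.array(f["hand_eye"])
def ray(s,f,px):
    T=ext(s,f);u=cv2.undistortPoints(np.array([[px]],float),np.array(f["K"]),np.array(f["dist_coeffs"]))[0,0]
    return T[:3,3],T[:3,:3]@np.array([u[0],u[1],1.])
def atz(s,f,px,z):
    o,d=ray(s,f,px);return o+d*(z-o[2])/d[2]
def tri(rs):
    A=0;b=0
    for o,d in rs:
        d=d/np.linalg.norm(d);P=np.eye(3)-np.outer(d,d);A=A+P;b=b+P@o
    x=np.linalg.solve(A,b);return x,[np.linalg.norm(np.cross(x-o,d/np.linalg.norm(d))) for o,d in rs]
def proj(s,f,X):
    T=np.linalg.inv(ext(s,f));X=np.atleast_2d(X)
    return cv2.projectPoints(X@T[:3,:3].T+T[:3,3],np.zeros(3),np.zeros(3),np.array(f["K"]),np.array(f["dist_coeffs"]))[0][:,0]
E
python3 - <<'E'
from h import *
D=pickle.load(open("d0.pkl","rb"))
a=D["scene"][1]["pixels"][155:265,285:395,::-1];b=D["side"][1]["pixels"][170:280,245:355,::-1]
o=np.hstack([cv2.resize(c,(400,400),interpolation=cv2.INTER_CUBIC) for c in(a,b)])
cv2.imwrite("pics/crop0.png",o)
for n,p in(("jig",((334,213),(309,198))),("oil",((248,160),(465,305))),("small",((352,195),(278,270)))):
    x,e=tri([ray(*D["scene"],p[0]),ray(*D["side"],p[1])]);print(n,x,e)
for n,p,z in(("spool",(249,240),0),("tin",(431,325),0),("oil",(248,162),0)):print(n,atz(*D["scene"],p,z))
E
```

```text
jig [0.52946183 0.00577049 0.05573843] [np.float64(0.0020986834053471092), np.float64(0.0020986834053472302)]
oil [ 0.57084173 -0.49641843  0.00806337] [np.float64(0.0055481151267175975), np.float64(0.005548115126717622)]
small [ 0.3445836  -0.11701004 -0.03257815] [np.float64(0.004135580297694698), np.float64(0.004135580297694554)]
spool [ 0.76552948 -0.09269693  0.        ]
tin [0.55019957 0.41303364 0.        ]
oil [ 0.56998133 -0.48867377  0.        ]
```

View pics/crop0.png

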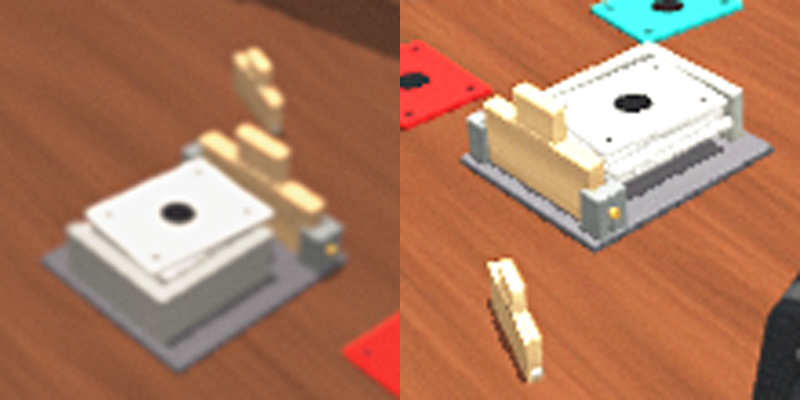

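The crop confirms the choice. The large gate with its tab sits between the two channels, and the small one stands apart on the bench. The base-sheet corners are visible in both views.

```bash
python3 - <<'E'
from h import *
from scipy.optimize import least_squares
D=pickle.load(open("d0.pkl","rb"));k=110/400
sc=lambda x,y:(285+x*k-.4,155+y*k-.4); sd=lambda x,y:(245+(x-400)*k-.4,170+y*k-.4)
obs=[("side",sd(463,158),(-115,85,5)),("side",sd(597,249),(-115,-85,3)),("side",sd(773,150),(80,-85,4)),
("scene",sc(180,369),(80,85,3)),("scene",sc(41,261),(80,-85,4)),("scene",sc(346,259),(-115,85,4)),
# gate tab top corners (side: -x -y lower-right...), channels
("side",sd(515,89),(-100,25,92)),("side",sd(555,107),(-100,-25,92)),]
def res(p):
    c,s=np.cos(p[2]),np.sin(p[2]);r=[]
    for n,px,X in obs:
        X=np.array(X)/1e3;W=[p[0]+c*X[0]-s*X[1],p[1]+s*X[0]+c*X[1],X[2]+p[3]]
        r+=list(proj(*D[n],W)[0]-px)
    return np.array(r)
f=least_squares(res,[.55,0,0,0]);print(f.x,np.round(f.fun.reshape(-1,2),1))
p=f.x;g=np.array([p[0]-.093*np.cos(p[2]),p[1]-.093*np.sin(p[2])]);print("gate",g)
# triangulate tab top corners: scene vs side
print(tri([ray(*D["scene"],sc(234,135)),ray(*D["side"],sd(555,107))]),tri([ray(*D["scene"],sc(250,124)),ray(*D["side"],sd(562,98))]))
E
```

```text
[0.53747971 0.01716763 0.11288417 0.00287388] [[-0.8  0.1]
 [ 0.   0.2]
 [ 0.2 -1. ]
 [-0.7  0.8]
 [-1.  -0.1]
 [-0.3 -0.6]
 [-0.9 -0.5]
 [-0.4  1.2]]
gate [0.44507162 0.00669169]
(array([ 0.45150273, -0.01206903,  0.09076154]), [np.float64(0.004309752176970748), np.float64(0.0043097521769704635)]) (array([ 0.44808708, -0.01073307,  0.10032925]), [np.float64(0.005104557015884446), np.float64(0.005104557015884484)])
```

```bash
python3 -m crank '[[[1,-1,0],[0,0,0]],[[1,-1,0],[0,0,0]],[[1,-1,0],[0,0,0]],[[1,-1,0],[0,0,0]]]' -1
python3 -m crank '[[[1,-1,0],[0,0,0]],[[1,-1,0],[0,0,0]],[[1,-1,0],[0,0,0]],[[1,-1,0],[0,0,0]]]'
python3 -m crank '[[[1,-1,0],[0,0,0]],[[1,-1,0],[0,0,0]],[[1,-1,0],[0,0,0]],[[1,-1,0],[0,0,0]]]'
python3 -m crank '[[[1,-1,0],[0,0,0]],[[1,-1,0],[0,0,0]],[[1,-1,0],[0,0,0]],[[1,-1,0],[0,0,0]]]'
python3 -m crank '[[[0.1,-0.5,0],[0,0,-0.198]],[[0.1,-0.5,0],[0,0,-0.198]],[[0.1,-0.5,0],[0,0,-0.198]],[[0.1,-0.5,0],[0,0,-0.198]],[[0.1,-0.5,0],[0,0,-0.198]],[[0.1,-0.5,0],[0,0,-0.198]],[[0.1,-0.5,0],[0,0,-0.198]],[[0.1,-0.5,0],[0,0,-0.198]],[[0.1,-0.5,0],[0,0,-0.198]],[[0.1,-0.5,0],[0,0,-0.198]]]'
cat >> h.py <<'E'
def snap(n,tag):
    from plant import observe,grab_frame
    s=observe();f=grab_frame(n);pickle.dump((s,f),open(tag+".pkl","wb"));cv2.imwrite(f"pics/{tag}.png",f["pixels"][:,:,::-1]);return s,f
E
python3 - <<'E'
from h import *
s,f=snap("wrist","w1")
cv2.imwrite("pics/w1c.png",cv2.resize(f["pixels"][60:360,170:570,::-1],(800,600),interpolation=cv2.INTER_CUBIC))
print(s["tool_pos"],s["tool_rot"],s["joints"])
E
```

```text
time: 0.48
tool_pos: [0.3045, -0.4351, 0.2302]
tool_rot: [-0.002, 0.978, 0.207, 0.0]
wrist_force: [1.1, -0.4, -0.2]
grip_width: 0.0852
grasp_force: 0.0
time: 0.82
tool_pos: [0.3553, -0.3038, 0.2308]
tool_rot: [-0.001, 0.978, 0.208, 0.0]
wrist_force: [0.6, -0.4, -0.6]
grip_width: 0.0853
grasp_force: 0.0
time: 1.15
tool_pos: [0.4065, -0.1723, 0.2312]
tool_rot: [-0.001, 0.978, 0.208, 0.001]
wrist_force: [0.1, -0.8, -0.4]
grip_width: 0.0855
grasp_force: 0.0
time: 1.48
tool_pos: [0.4578, -0.0404, 0.2314]
tool_rot: [-0.001, 0.978, 0.208, 0.001]
wrist_force: [0.0, -1.1, -0.3]
grip_width: 0.0851
grasp_force: 0.0
time: 2.32
tool_pos: [0.4458, 0.0053, 0.2312]
tool_rot: [0.0, 0.673, 0.74, -0.0]
wrist_force: [-0.6, 0.2, -0.1]
grip_width: 0.0852
grasp_force: 0.0
[0.44578784 0.00532979 0.23116698] [ 4.74920959e-05  6.72670852e-01  7.39941826e-01 -1.28784206e-04] [-1.45526784e-01 -1.80569150e-01  2.01736180e+00 -2.76439082e-04
  1.30486500e+00 -2.40625563e-01]
```

View pics/w1c.png

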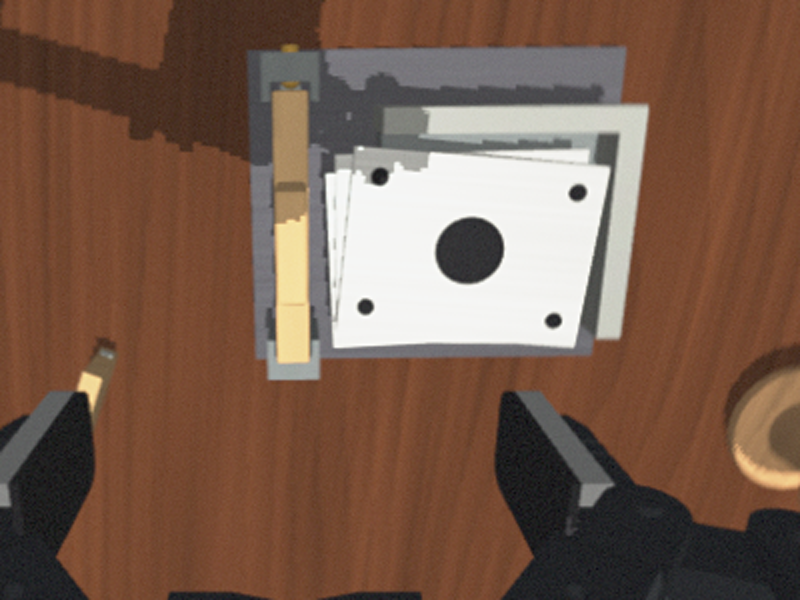

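Wrist view, crop coordinates at 2x: the gate runs along x≈290 with its tab at rows 185–305. The base corners are at (247,51), (626,46) and (257,357). The fence outer corner is at (648,105) and the far-fence end at (621,339). The plates lie loose, spread towards the gate and towards −y.

```bash
python3 - <<'E'
from h import *
from scipy.optimize import least_squares
s,f=pickle.load(open("w1.pkl","rb"));D=pickle.load(open("d0.pkl","rb"))
c=lambda x,y:((170+x/2-.25),(60+y/2-.25))
obs=[(c(247,51),(-115,85,6)),(c(626,46),(80,85,6)),(c(257,357),(-115,-85,6)),
(c(648,105),(72,57,52)),(c(621,339),(72,-57,52)),(c(597,338),(60,-57,52)),(c(384,108),(-50,57,52)),
(c(268,379),(-107,-82,42)),(c(320,379),(-79,-82,42))]
k=110/400
sc=lambda x,y:(285+x*k-.4,155+y*k-.4); sd=lambda x,y:(245+(x-400)*k-.4,170+y*k-.4)
ob2=[("side",sd(463,158),(-115,85,5)),("side",sd(597,249),(-115,-85,3)),("side",sd(773,150),(80,-85,4)),
("scene",sc(180,369),(80,85,3)),("scene",sc(41,261),(80,-85,4)),("scene",sc(346,259),(-115,85,4))]
def W(p,X):
    X=np.atleast_2d(X)/1e3;cc,ss=np.cos(p[2]),np.sin(p[2])
    return np.c_[p[0]+cc*X[:,0]-ss*X[:,1],p[1]+ss*X[:,0]+cc*X[:,1],X[:,2]+p[3]]
def rw(p): return np.concatenate([proj(s,f,W(p,o[1]))[0]-o[0] for o in obs])
def rs(p): return np.concatenate([proj(*D[n],W(p,X))[0]-px for n,px,X in ob2])
a=least_squares(rw,[.54,.01,.11,0]);print(a.x,np.round(a.fun.reshape(-1,2),1))
b=least_squares(lambda p:np.r_[rw(p),rs(p)],a.x);print(b.x,np.round(b.fun.reshape(-1,2),1))
p=a.x.copy();np.save("jig.npy",p)
# tab ends at various heights
g=W(p,[[-93,0,92],[-93,25,92],[-93,-25,92],[-93,65,61],[-93,-65,61]])
print(g,(proj(s,f,g)-[170,60])*2)
E
```

```text
[5.36876327e-01 1.85522201e-02 1.08253986e-01 2.60002400e-04] [[ 0.1 -0.3]
 [ 0.2  0.2]
 [-0.2  0.9]
 [ 0.3  0.1]
 [-0.6 -0.7]
 [-0.3 -0.1]
 [ 0.  -0.1]
 [-0.1  0.3]
 [ 0.4 -0.1]]
[0.53676429 0.01856299 0.10835747 0.00083417] [[-0.  -0.3]
 [ 0.3  0.1]
 [-0.3  1. ]
 [ 0.5  0. ]
 [-0.4 -0.6]
 [-0.2  0.1]
 [ 0.  -0.1]
 [-0.2  0.5]
 [ 0.3  0.2]
 [-1.2  0.4]
 [-0.7  0.7]
 [-0.3 -0.5]
 [-0.4  1.5]
 [-0.5  0.5]
 [ 0.2  0.2]]
[[ 0.44442073  0.00850425  0.09226   ]
 [ 0.44171966  0.03335791  0.09226   ]
 [ 0.44712179 -0.0163494   0.09226   ]
 [ 0.43739795  0.07312376  0.06126   ]
 [ 0.4514435  -0.05611526  0.06126   ]] [[291.19761197 249.66076117]
 [290.33965234 190.98419889]
 [292.01673775 305.63388302]
 [289.42894413  90.51959339]
 [293.35467747 362.98163011]]
```

```bash
python3 -m crank '[[[0.03,-0.01,0.4],[0,0,-0.002]],[[0.03,-0.01,0.8],[0,0,-0.002]],[[0.03,-0.01,1],[0,0,-0.002]],[[0.03,-0.01,1],[0,0,-0.002]]]' 0.1 70
python3 -m crank '[[[0,0,0.15],[0,0,0]],[[0,0,0.3],[0,0,0]],[[0,0,0.45],[0,0,0]],[[0,0,0.6],[0,0,0]],[[0,0,0.65],[0,0,0]],[[0,0,0.65],[0,0,0]]]'
python3 -m crank '[[[0,0,0],[0,0,0]],[[0,0,0],[0,0,0]],[[0,0,0],[0,0,0]],[[0,0,0],[0,0,0]],[[0,0,0],[0,0,0]],[[0,0,0],[0,0,0]],[[0,0,0],[0,0,0]]]' 1 70
```

```text
time: 2.7
tool_pos: [0.4395, 0.009, 0.1258]
tool_rot: [-0.005, 0.671, 0.741, -0.003]
wrist_force: [-1.2, 0.5, -1.1]
grip_width: 0.0396
grasp_force: 0.0
time: 3.2
tool_pos: [0.4444, 0.0083, 0.0662]
tool_rot: [-0.0, 0.671, 0.742, -0.0]
wrist_force: [-0.1, -0.6, 0.6]
grip_width: 0.0385
grasp_force: 0.0
time: 3.78
tool_pos: [0.446, 0.0082, 0.0679]
tool_rot: [0.001, 0.67, 0.742, 0.001]
wrist_force: [-0.8, -0.8, 5.4]
grip_width: 0.0124
grasp_force: 69.2
```

```bash
python3 -m crank '[[[0,0,-0.03],[0,0,0]],[[0,0,-0.06],[0,0,0]],[[0,0,-0.1],[0,0,0]],[[0,0,-0.15],[0,0,0]]]'
python3 -m crank '[[[0,0,-0.1],[0,0,0]],[[0,0,-0.2],[0,0,0]],[[0,0,-0.3],[0,0,0]],[[0,0,-0.45],[0,0,0]],[[0,0,-0.6],[0,0,0]],[[0,0,-0.8],[0,0,0]],[[0,0,-0.8],[0,0,0]]]'
python3 - <<'E'
from h import *
s,f=snap("side","s2");s2,f2=snap("wrist","w2")
a=cv2.resize(f["pixels"][130:290,200:360,::-1],(400,400),interpolation=cv2.INTER_CUBIC)
b=cv2.resize(f2["pixels"][:,:,::-1],(400,250),interpolation=cv2.INTER_AREA)
b=np.vstack([b,np.zeros((150,400,3),np.uint8)]);cv2.imwrite("pics/v2.png",np.hstack([a,b]));print(s["joints"])
E
```

```text
time: 4.12
tool_pos: [0.4434, 0.0085, 0.0806]
tool_rot: [-0.001, 0.67, 0.742, -0.001]
wrist_force: [0.2, -0.8, -1.0]
grip_width: 0.0124
grasp_force: 70.4
time: 4.7
tool_pos: [0.4481, 0.008, 0.1668]
tool_rot: [0.004, 0.67, 0.742, 0.003]
wrist_force: [1.6, -0.3, -0.8]
grip_width: 0.0127
grasp_force: 70.5
[-1.39023315e-01 -1.08915616e-01  2.08208866e+00  3.22280520e-05
  1.15882284e+00 -2.40867690e-01]
```

View pics/v2.png

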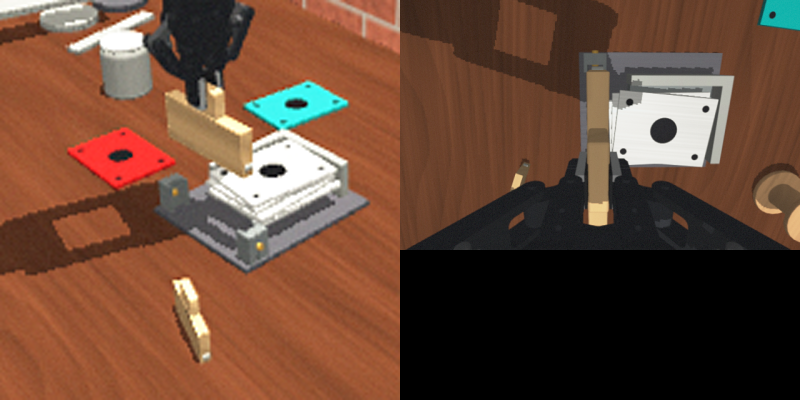

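The gate is out of the jig and held upright, with its foot about 0.10 m up. The −y bench is clear, and the small look-alike at (190,320) in the left crop is out of the way.

```bash
python3 -m crank '[[[-0.3,0.1,0],[0,0,0]],[[-0.6,0.2,0],[0,0,0]],[[-0.9,0.3,0],[0,0,0]],[[-1,0.3,0],[0,0,0]]]'
python3 -m crank '[[[-0.3,0.1,0],[0,0,0]],[[-0.6,0.2,0],[0,0,0]],[[-0.9,0.2,0],[0,0,0]],[[-1,0.2,0],[0,0,0]]]'
python3 -m crank '[[[-0.15,0,0],[0,0,0]],[[-0.3,0.03,0.1],[0,0,0]],[[-0.3,0.03,0.3],[0,0,0]],[[-0.3,0.03,0.5],[0,0,0]],[[-0.3,0.03,0.7],[0,0,0]],[[-0.3,0.03,0.8],[0,0,0]],[[-0.3,0.03,0.85],[0,0,0]],[[-0.3,0.03,0.87],[0,0,0]],[[-0.3,0.03,0.87],[0,0,0]]]'
```

```text
time: 5.13
tool_pos: [0.4858, -0.0912, 0.1607]
tool_rot: [0.001, 0.671, 0.742, -0.0]
wrist_force: [0.5, -0.8, -0.8]
grip_width: 0.0123
grasp_force: 70.3
time: 5.47
tool_pos: [0.5144, -0.1886, 0.1603]
tool_rot: [-0.0, 0.671, 0.741, -0.001]
wrist_force: [-0.7, -0.5, -0.9]
grip_width: 0.0129
grasp_force: 70.3
time: 6.22
tool_pos: [0.5207, -0.2148, 0.0744]
tool_rot: [-0.0, 0.67, 0.742, 0.0]
wrist_force: [-0.3, -0.0, -1.5]
grip_width: 0.0125
grasp_force: 70.3
```

```bash
python3 -m crank '[[[0,0,0.04],[0,0,0]],[[0,0,0.08],[0,0,0]],[[0,0,0.08],[0,0,0]],[[0,0,0.08],[0,0,0]]]'
python3 -m crank '[[[0,0,0.015],[0,0,0]],[[0,0,0.015],[0,0,0]],[[0,0,0.015],[0,0,0]]]'
python3 -m crank '[[[0,0,0.015],[0,0,0]],[[0,0,0.015],[0,0,0]],[[0,0,0.015],[0,0,0]]]'
```

```text
time: 6.55
tool_pos: [0.5207, -0.215, 0.0665]
tool_rot: [0.0, 0.67, 0.742, 0.0]
wrist_force: [-0.8, 0.1, -2.3]
grip_width: 0.0125
grasp_force: 70.3
time: 6.8
tool_pos: [0.5206, -0.2151, 0.0649]
tool_rot: [0.0, 0.67, 0.742, 0.0]
wrist_force: [-0.3, 0.4, -2.1]
grip_width: 0.0127
grasp_force: 70.3
time: 7.05
tool_pos: [0.5205, -0.215, 0.0632]
tool_rot: [-0.0, 0.67, 0.742, -0.0]
wrist_force: [-0.8, -0.5, -2.1]
grip_width: 0.0126
grasp_force: 70.3
```

```bash
python3 -m crank '[[[0,0,0.015],[0,0,0]],[[0,0,0.015],[0,0,0]],[[0,0,0.015],[0,0,0]]]'
python3 -m crank '[[[0,0,0.015],[0,0,0]],[[0,0,0.015],[0,0,0]],[[0,0,0.015],[0,0,0]]]'
```

```text
time: 7.3
tool_pos: [0.5208, -0.2151, 0.062]
tool_rot: [0.0, 0.67, 0.742, 0.0]
wrist_force: [0.4, -0.3, -0.9]
grip_width: 0.0126
grasp_force: 70.5
time: 7.55
tool_pos: [0.521, -0.2151, 0.062]
tool_rot: [0.0, 0.67, 0.742, 0.0]
wrist_force: [-2.8, 1.7, 7.1]
grip_width: 0.0124
grasp_force: 71.7
```

```bash
python3 -m crank '[[[0,0,-0.01],[0,0,0]],[[0,0,-0.01],[0,0,0]],[[0,0,-0.01],[0,0,0]],[[0,0,-0.01],[0,0,0]],[[0,0,-0.01],[0,0,0]]]' 0.1 20
python3 -m crank '[[[0,0,-0.2],[0,0,0]],[[0,0,-0.5],[0,0,0]],[[0,0,-0.8],[0,0,0]],[[0,0,-1],[0,0,0]],[[0,0,-1],[0,0,0]]]'
python3 - <<'E'
from h import *
s,f=snap("side","s3");s2,f2=snap("wrist","w3")
a=cv2.resize(f["pixels"][150:310,220:380,::-1],(400,400),interpolation=cv2.INTER_CUBIC)
b=cv2.resize(f2["pixels"][:,:,::-1],(400,250),interpolation=cv2.INTER_AREA)
b=np.vstack([b,np.zeros((150,400,3),np.uint8)]);cv2.imwrite("pics/v3.png",np.hstack([a,b]));print(s["tool_pos"],s["wrist_force"])
E
```

```text
time: 7.97
tool_pos: [0.5205, -0.215, 0.0611]
tool_rot: [-0.0, 0.67, 0.742, -0.0]
wrist_force: [-0.6, 0.1, 0.1]
grip_width: 0.0384
grasp_force: 0.0
time: 8.38
tool_pos: [0.5241, -0.217, 0.1672]
tool_rot: [0.005, 0.67, 0.742, 0.001]
wrist_force: [0.5, 0.0, 1.1]
grip_width: 0.0385
grasp_force: 0.0
[ 0.52414796 -0.21700117  0.16719351] [0.49628126 0.04676737 1.09360794]
```

View pics/v3.png

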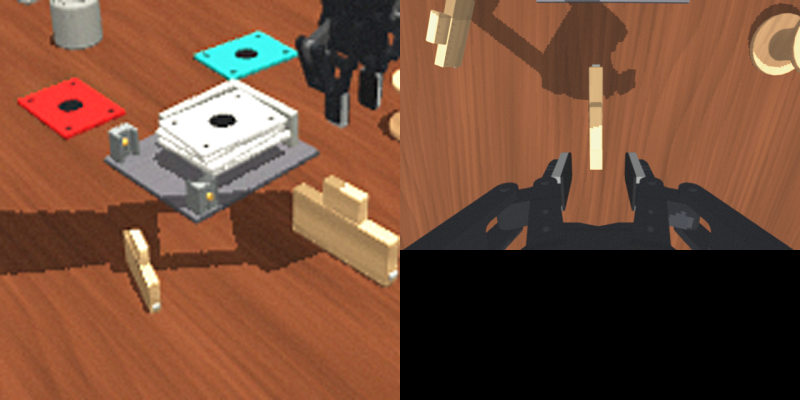

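The gate stands upright by itself on the bench, clear of the jig, at about (345,230) in the left crop. Next come the plates, starting with the y push, using the two spread fingers.

```bash
python3 -m crank '[[[0.3,0.1,0],[0,0,0]],[[0.6,0.2,0],[0,0,0]],[[0.9,0.3,0],[0,0,0]],[[1,0.36,0],[0,0,0]],[[1,0.36,0],[0,0,0]]]' -0.4 20
python3 -m crank '[[[0.35,0,0.1],[0,0,0]],[[0.35,0,0.4],[0,0,0]],[[0.35,0,0.7],[0,0,0]],[[0.35,0,1],[0,0,0]],[[0.35,0,1],[0,0,0]]]'
cat >> h.py <<'E'
J=np.array([.5368,.0186,.1083])
def st():
    from plant import observe
    s=observe();c,n=np.cos(J[2]),np.sin(J[2]);M=np.array([[c,n],[-n,c]])
    t=Rq(s["tool_rot"])[:,0]
    print("t%.2f jig"%s["time"],np.round(M@(s["tool_pos"][:2]-J[:2])*1e3,1),"z %.1f"%(s["tool_pos"][2]*1e3),"psi-jig %.4f"%(np.arctan2(t[1],t[0])-J[2]),"Fjig",np.round(M@s["wrist_force"][:2],1),np.round(s["wrist_force"][2],1),"Mz %.2f"%s["wrist_torque"][2],"w",round(s["grip_width"],4),"joints",np.round(s["joints"],2))
E
python3 -c "from h import *;st()"
```

```text
time: 8.9
tool_pos: [0.5454, -0.1093, 0.1591]
tool_rot: [-0.002, 0.669, 0.743, -0.001]
wrist_force: [0.3, -0.8, 0.0]
grip_width: 0.0601
grasp_force: 0.0
time: 9.32
tool_pos: [0.536, -0.0765, 0.0539]
tool_rot: [-0.006, 0.67, 0.742, -0.004]
wrist_force: [-1.5, -1.0, -0.8]
grip_width: 0.06
grasp_force: 0.0
t9.32 jig [-11.1 -94.5] z 53.9 psi-jig 1.5637 Fjig [-1.6 -0.8] -0.8 Mz 0.03 w 0.06 joints [-0.27  0.27  1.92 -0.    0.97 -0.37]
```

```bash
python3 -m crank '[[[0,0,0.1],[0,0,-0.001]],[[0,0,0.25],[0,0,-0.001]],[[0,0,0.4],[0,0,-0.001]],[[0,0,0.44],[0,0,-0.001]],[[0,0,0.44],[0,0,-0.001]],[[0,0,0.44],[0,0,-0.001]]]'
python3 -c "from h import *;st();snap('wrist','w4')"
python3 -m crank '[[[0.03,0,0],[0,0,0]],[[0.06,0,0],[0,0,0]],[[0.1,0,0],[0,0,0]],[[0.1,0,0],[0,0,0]]]'
python3 -c "from h import *;st()"
```

```text
time: 9.82
tool_pos: [0.5437, -0.0778, 0.0185]
tool_rot: [0.001, 0.668, 0.744, 0.0]
wrist_force: [-0.1, 0.2, -0.0]
grip_width: 0.0597
grasp_force: 0.0
t9.82 jig [ -3.5 -96.6] z 18.5 psi-jig 1.5701 Fjig [-0.1  0.2] -0.0 Mz -0.00 w 0.0597 joints [-0.27  0.34  1.92 -0.    0.88 -0.38]
time: 10.2
tool_pos: [0.5417, -0.0663, 0.0177]
tool_rot: [0.0, 0.668, 0.744, 0.0]
wrist_force: [-0.0, 0.8, -0.5]
grip_width: 0.0596
grasp_force: 0.0
t10.20 jig [ -4.4 -84.9] z 17.7 psi-jig 1.5711 Fjig [0.  0.8] -0.5 Mz -0.03 w 0.0596 joints [-0.25  0.33  1.92  0.    0.88 -0.36]
```

View pics/w4.png

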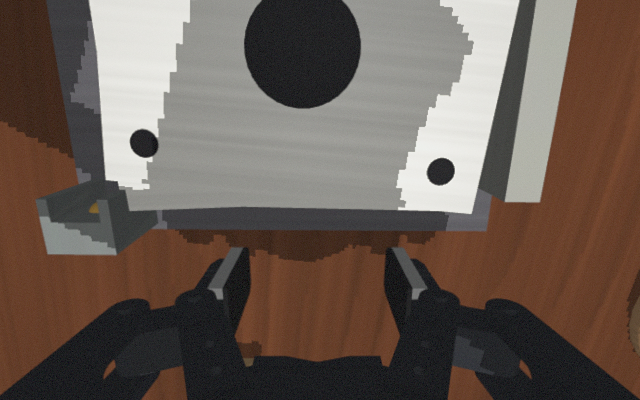

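The fingers stand low beside the pile's −y edge, roughly at rows 250–290, with the pile edge at row 210. The pads sit symmetrically about the pile's middle.

```bash
R1='python3 -c "from h import *;st()"'
python3 -m crank '[[[0.02,0,0],[0,0,0]],[[0.04,0,0],[0,0,0]],[[0.06,0,0],[0,0,0]],[[0.08,0,0],[0,0,0]],[[0.08,0,0],[0,0,0]]]' >/dev/null; eval $R1
python3 -m crank '[[[0.01,0,0],[0,0,0]],[[0.02,0,0],[0,0,0]],[[0.03,0,0],[0,0,0]],[[0.04,0,0],[0,0,0]],[[0.05,0,0],[0,0,0]]]'  >/dev/null; eval $R1
python3 -m crank '[[[0.01,0,0],[0,0,0]],[[0.02,0,0],[0,0,0]],[[0.03,0,0],[0,0,0]],[[0.04,0,0],[0,0,0]],[[0.05,0,0],[0,0,0]]]'  >/dev/null; eval $R1
```

```text
t10.62 jig [ -4.5 -77.4] z 17.3 psi-jig 1.5708 Fjig [0.1 1. ] -0.1 Mz 0.01 w 0.0595 joints [-0.24  0.33  1.93 -0.    0.88 -0.35]
t11.03 jig [ -4.3 -73.2] z 17.4 psi-jig 1.5706 Fjig [ 0.2 -3.5] -1.1 Mz 0.03 w 0.0596 joints [-0.23  0.33  1.93 -0.    0.88 -0.34]
t11.45 jig [ -4.5 -68.1] z 17.4 psi-jig 1.5709 Fjig [ 0.1 -5.4] -0.7 Mz 0.04 w 0.0596 joints [-0.22  0.33  1.93 -0.    0.88 -0.33]
```

```bash
R1='python3 -c "from h import *;st()"'
for i in 1; do python3 -m crank '[[[0.01,0,0],[0,0,0]],[[0.02,0,0],[0,0,0]],[[0.03,0,0],[0,0,0]],[[0.04,0,0],[0,0,0]],[[0.05,0,0],[0,0,0]]]' >/dev/null; eval $R1; done
python3 -m crank '[[[0.005,0,0],[0,0,0]],[[0.01,0,0],[0,0,0]],[[0.015,0,0],[0,0,0]],[[0.02,0,0],[0,0,0]],[[0.025,0,0],[0,0,0]]]' >/dev/null; eval $R1
python3 -m crank '[[[0.005,0,0],[0,0,0]],[[0.01,0,0],[0,0,0]],[[0.015,0,0],[0,0,0]]]' >/dev/null; eval $R1
```

```text
t11.87 jig [ -4.5 -63.3] z 17.4 psi-jig 1.5710 Fjig [-0.5 -6.8] -0.9 Mz -0.03 w 0.0598 joints [-0.21  0.33  1.94 -0.    0.88 -0.32]
t12.28 jig [ -4.4 -61.2] z 17.4 psi-jig 1.5711 Fjig [ 0.  -6.9] -1.9 Mz 0.01 w 0.0598 joints [-0.21  0.33  1.94 -0.    0.88 -0.32]
t12.53 jig [ -4.5 -60.7] z 17.4 psi-jig 1.5720 Fjig [ -1.9 -11.1] -0.9 Mz 0.02 w 0.06 joints [-0.21  0.33  1.94 -0.    0.88 -0.31]
```

```bash
R1='python3 -c "from h import *;st()"'
python3 -m crank '[[[0.005,0,0],[0,0,0]],[[0.01,0,0],[0,0,0]],[[0.01,0,0],[0,0,0]]]' >/dev/null; eval $R1
python3 -m crank '[[[0.005,0,0],[0,0,0]],[[0.01,0,0],[0,0,0]],[[0.01,0,0],[0,0,0]]]' >/dev/null; eval $R1
```

```text
t12.78 jig [ -4.6 -60.4] z 17.5 psi-jig 1.5726 Fjig [ -1.3 -12.9] -1.8 Mz 0.10 w 0.0599 joints [-0.2   0.33  1.94 -0.01  0.88 -0.31]
t13.03 jig [ -4.9 -60.1] z 17.5 psi-jig 1.5731 Fjig [ -2.8 -13.5] -0.3 Mz 0.10 w 0.0598 joints [-0.2   0.33  1.94 -0.01  0.88 -0.31]
```

```bash
R1='python3 -c "from h import *;st()"'
for i in 1; do python3 -m crank '[[[0.01,0,0],[0,0,0]],[[0.02,0,0],[0,0,0]],[[0.02,0,0],[0,0,0]]]' >/dev/null; eval $R1; done
python3 -m crank '[[[0.01,0,0],[0,0,0]],[[0.02,0,0],[0,0,0]],[[0.02,0,0],[0,0,0]]]' >/dev/null; eval $R1
python3 -m crank '[[[0.01,0,0],[0,0,0]],[[0.01,0,0],[0,0,0]],[[0.01,0,0],[0,0,0]]]' >/dev/null; eval $R1
```

```text
t13.28 jig [ -5.4 -58.5] z 17.5 psi-jig 1.5736 Fjig [ -3.1 -15.4] 0.3 Mz 0.13 w 0.06 joints [-0.2   0.32  1.94 -0.01  0.88 -0.31]
t13.53 jig [ -5.5 -57.4] z 17.5 psi-jig 1.5738 Fjig [ -3.9 -18.6] 0.2 Mz 0.09 w 0.0596 joints [-0.2   0.32  1.94 -0.01  0.88 -0.3 ]
t13.78 jig [ -5.4 -57.4] z 17.6 psi-jig 1.5737 Fjig [ -5. -21.] -0.6 Mz 0.01 w 0.0596 joints [-0.2   0.32  1.94 -0.01  0.88 -0.3 ]
```

```bash
python3 -m crank '[[[-0.1,0,0],[0,0,0]],[[-0.3,0,0],[0,0,0]],[[-0.4,0,-0.1],[0,0,0]],[[-0.4,0,-0.4],[0,0,0]],[[-0.4,0,-0.8],[0,0,0]],[[-0.4,0,-1],[0,0,0]],[[-0.4,0,-1],[0,0,0]]]' >/dev/null;python3 -c "from h import *;st()"
python3 -m crank '[[[0.3,-0.3,0],[0,0,0.02]],[[0.6,-0.6,0],[0,0,0.04]],[[0.9,-0.9,0],[0,0,0.06]],[[0.97,-0.93,0],[0,0,0.08]],[[0.97,-0.93,0],[0,0,0.1]],[[0.97,-0.93,0],[0,0,0.12]],[[0.97,-0.93,0],[0,0,0.14]],[[0.97,-0.93,0],[0,0,0.15]],[[0.97,-0.93,0],[0,0,0.15]],[[0.97,-0.93,0],[0,0,0.15]]]' >/dev/null;python3 -c "from h import *;st()"
python3 -m crank '[[[0,0,0],[0,0,0.02]],[[0,0,0],[0,0,0.04]],[[0,0,0],[0,0,0.06]],[[0,0,0],[0,0,0.08]],[[0,0,0],[0,0,0.1]],[[0,0,0],[0,0,0.1]],[[0,0,0],[0,0,0.1]]]' >/dev/null;python3 -c "from h import *;st();snap('wrist','w5')"
```

```text
t14.37 jig [  0.2 -92.6] z 124.3 psi-jig 1.5701 Fjig [2.2 0.7] 0.4 Mz -0.02 w 0.0599 joints [-0.26  0.17  1.88  0.    1.08 -0.37]
t15.20 jig [-98.   6.] z 117.0 psi-jig 0.6300 Fjig [-0.4 -0.5] 0.5 Mz 0.02 w 0.0599 joints [-0.13 -0.05  2.13  0.    1.06  0.7 ]
t15.78 jig [-97.6   5.5] z 117.2 psi-jig 0.0036 Fjig [-0.1 -0.2] -0.1 Mz -0.01 w 0.06 joints [-0.13 -0.05  2.13  0.    1.06  1.33]
```

View pics/w5.png

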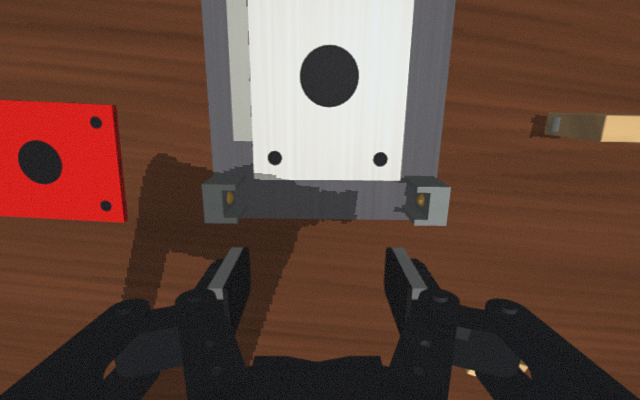

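The plates are aligned along the side fence, at x≈250 on the left. The fingers are centred behind the pile, between the channels at (220,200) and (427,200).

```bash
R1='python3 -c "from h import *;st()"'
python3 -m crank '[[[0,0.055,0.2],[0,0,0]],[[0,0.055,0.5],[0,0,0]],[[0,0.055,0.8],[0,0,0]],[[0,0.055,1],[0,0,0]],[[0,0.055,1],[0,0,0]],[[0,0.055,1],[0,0,0]]]' >/dev/null;eval $R1
python3 -m crank '[[[0.02,0,0],[0,0,0]],[[0.04,0,0],[0,0,0]],[[0.06,0,0],[0,0,0]],[[0.08,0,0],[0,0,0]],[[0.08,0,0],[0,0,0]]]' >/dev/null; eval $R1
python3 -m crank '[[[0.01,0,0],[0,0,0]],[[0.02,0,0],[0,0,0]],[[0.03,0,0],[0,0,0]],[[0.04,0,0],[0,0,0]],[[0.05,0,0],[0,0,0]]]'  >/dev/null; eval $R1
python3 -m crank '[[[0.01,0,0],[0,0,0]],[[0.02,0,0],[0,0,0]],[[0.03,0,0],[0,0,0]],[[0.04,0,0],[0,0,0]],[[0.04,0,0],[0,0,0]]]'  >/dev/null; eval $R1
```

```text
t16.33 jig [-98.8   0.2] z 16.4 psi-jig 0.0013 Fjig [-0.1 -0.6] 0.4 Mz -0.02 w 0.06 joints [-0.14  0.15  2.17  0.    0.83  1.32]
t16.75 jig [-87.8  -0.5] z 18.5 psi-jig -0.0001 Fjig [-0.7 -0.1] -0.2 Mz -0.01 w 0.0597 joints [-0.14  0.16  2.15  0.    0.83  1.33]
t17.17 jig [-86.7   0.1] z 16.8 psi-jig 0.0003 Fjig [-6.6 -0.7] 5.8 Mz 0.05 w 0.0597 joints [-0.13  0.17  2.14 -0.    0.84  1.33]
t17.58 jig [-82.5   0.1] z 16.6 psi-jig -0.0003 Fjig [-5.6 -0.8] 3.3 Mz 0.04 w 0.0598 joints [-0.13  0.18  2.13 -0.    0.84  1.33]
```

```bash
R1='python3 -c "from h import *;st()"'
python3 -m crank '[[[0.01,0,0],[0,0,0]],[[0.02,0,0],[0,0,0]],[[0.03,0,0],[0,0,0]],[[0.04,0,0],[0,0,0]],[[0.04,0,0],[0,0,0]]]'  >/dev/null; eval $R1
python3 -m crank '[[[0.01,0,0],[0,0,0]],[[0.02,0,0],[0,0,0]],[[0.03,0,0],[0,0,0]],[[0.03,0,0],[0,0,0]]]'  >/dev/null; eval $R1
python3 -m crank '[[[0.01,0,0],[0,0,0]],[[0.015,0,0],[0,0,0]],[[0.015,0,0],[0,0,0]]]'  >/dev/null; eval $R1
python3 -m crank '[[[0.01,0,0],[0,0,0]],[[0.015,0,0],[0,0,0]],[[0.015,0,0],[0,0,0]]]'  >/dev/null; eval $R1
```

```text
t18.00 jig [-79.4   0.1] z 16.5 psi-jig -0.0002 Fjig [-7.4 -0.2] 4.8 Mz -0.01 w 0.0602 joints [-0.13  0.18  2.12 -0.    0.84  1.33]
t18.33 jig [-76.4   0.1] z 16.5 psi-jig -0.0002 Fjig [-7.  -0.3] 3.4 Mz 0.04 w 0.0601 joints [-0.13  0.19  2.12 -0.    0.84  1.33]
t18.58 jig [-75.    0.1] z 16.5 psi-jig -0.0001 Fjig [-6.1 -0. ] 4.8 Mz -0.02 w 0.0595 joints [-0.13  0.19  2.11 -0.    0.84  1.33]
t18.83 jig [-74.2   0.1] z 16.4 psi-jig 0.0001 Fjig [-8.5 -1.5] 7.2 Mz -0.01 w 0.0594 joints [-0.13  0.19  2.11 -0.    0.84  1.34]
```

```bash
R1='python3 -c "from h import *;st()"'
python3 -m crank '[[[0.01,0,0],[0,0,0]],[[0.015,0,0],[0,0,0]],[[0.015,0,0],[0,0,0]]]'  >/dev/null; eval $R1
python3 -m crank '[[[0.01,0,0],[0,0,0]],[[0.015,0,0],[0,0,0]],[[0.015,0,0],[0,0,0]]]'  >/dev/null; eval $R1
python3 -m crank '[[[0.01,0,0],[0,0,0]],[[0.01,0,0],[0,0,0]],[[0.01,0,0],[0,0,0]]]'  >/dev/null; eval $R1
```

```text
t19.08 jig [-72.9   0.1] z 16.3 psi-jig -0.0000 Fjig [-9.3 -0.7] 7.0 Mz -0.07 w 0.0598 joints [-0.13  0.2   2.11 -0.    0.85  1.34]
t19.33 jig [-72.8   0.2] z 16.1 psi-jig 0.0002 Fjig [-12.2  -1.1] 10.3 Mz -0.04 w 0.0596 joints [-0.13  0.2   2.11 -0.    0.85  1.34]
t19.58 jig [-72.    0.2] z 15.9 psi-jig -0.0001 Fjig [-13.   -1.2] 8.1 Mz -0.13 w 0.06 joints [-0.13  0.2   2.1  -0.    0.85  1.34]
```

```bash
R1='python3 -c "from h import *;st()"'
python3 -m crank '[[[0.01,0,-0.003],[0,0,0]],[[0.015,0,-0.003],[0,0,0]],[[0.015,0,-0.003],[0,0,0]]]'  >/dev/null; eval $R1
python3 -m crank '[[[0.01,0,-0.003],[0,0,0]],[[0.015,0,-0.003],[0,0,0]],[[0.015,0,-0.003],[0,0,0]]]'  >/dev/null; eval $R1
python3 -m crank '[[[0.01,0,0],[0,0,0]],[[0.01,0,0],[0,0,0]],[[0.01,0,0],[0,0,0]]]'  >/dev/null; eval $R1
```

```text
t19.83 jig [-72.1   0.2] z 15.9 psi-jig -0.0000 Fjig [-15.6  -2.7] 11.7 Mz -0.29 w 0.06 joints [-0.13  0.2   2.1  -0.    0.85  1.34]
t20.08 jig [-72.1   0.2] z 16.0 psi-jig -0.0001 Fjig [-18.9  -4.1] 14.1 Mz -0.38 w 0.0595 joints [-0.13  0.21  2.1  -0.    0.86  1.34]
t20.33 jig [-72.1   0.2] z 15.9 psi-jig -0.0001 Fjig [-21.7  -3.6] 16.9 Mz -0.40 w 0.0597 joints [-0.12  0.21  2.1  -0.    0.86  1.34]
```

```bash
python3 -m crank '[[[-0.1,0,0],[0,0,0]],[[-0.3,0,0],[0,0,0]],[[-0.3,0,-0.1],[0,0,0]],[[-0.3,0,-0.4],[0,0,0]],[[-0.3,0,-0.8],[0,0,0]],[[-0.3,0,-1],[0,0,0]],[[-0.3,0,-1],[0,0,0]],[[-0.3,0,-1],[0,0,0]]]' >/dev/null
python3 - <<'E'
from h import *
st();s,f=snap("wrist","w6");s2,f2=snap("side","s6")
a=cv2.resize(f["pixels"][0:240,190:470,::-1],(560,480),interpolation=cv2.INTER_CUBIC)
b=cv2.resize(f2["pixels"][165:245,255:355,::-1],(240,192),interpolation=cv2.INTER_CUBIC)
o=np.zeros((480,800,3),np.uint8);o[:,:560]=a;o[:192,560:]=b;cv2.imwrite("pics/v6.png",o)
E
```

```text
t21.00 jig [-89.5  -0.7] z 120.6 psi-jig -0.0005 Fjig [0.  0.6] 0.1 Mz 0.05 w 0.0601 joints [-0.14 -0.04  2.12  0.    1.06  1.32]
```

View pics/v6.png

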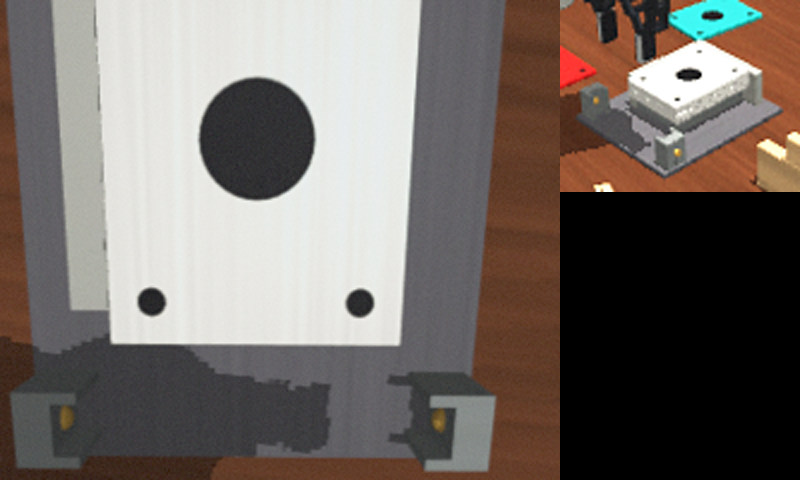

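The pack looks flush, but a thin dark line remains along the side fence at about x=100 in the crop. I'll give a second light tap in y, then one in x.

```bash
R1='python3 -c "from h import *;st()"'
python3 -m crank '[[[0.3,0.3,0],[0,0,-0.02]],[[0.6,0.6,0],[0,0,-0.04]],[[0.9,0.9,0],[0,0,-0.06]],[[0.92,0.97,0],[0,0,-0.08]],[[0.92,0.97,0],[0,0,-0.1]],[[0.92,0.97,0],[0,0,-0.12]],[[0.92,0.97,0],[0,0,-0.14]],[[0.92,0.97,0],[0,0,-0.15]],[[0.92,0.97,0],[0,0,-0.15]],[[0.92,0.97,0],[0,0,-0.15]]]' >/dev/null
python3 -m crank '[[[0,0,0],[0,0,-0.02]],[[0,0,0],[0,0,-0.04]],[[0,0,0],[0,0,-0.06]],[[0,0,0],[0,0,-0.08]],[[0,0,0],[0,0,-0.1]],[[0,0,0],[0,0,-0.1]],[[0,0,0],[0,0,-0.1]]]' >/dev/null;eval $R1
python3 -m crank '[[[0,0,0.2],[0,0,0]],[[0,0,0.5],[0,0,0]],[[0,0,0.8],[0,0,0]],[[0,0,1],[0,0,0]],[[0,0,1],[0,0,0]],[[0,0,1],[0,0,0]]]' >/dev/null;eval $R1
python3 -m crank '[[[0.06,0,0],[0,0,0]],[[0.12,0,0],[0,0,0]],[[0.18,0,0],[0,0,0]],[[0.24,0,0],[0,0,0]],[[0.28,0,0],[0,0,0]],[[0.3,0,0],[0,0,0]],[[0.3,0,0],[0,0,0]],[[0.3,0,0],[0,0,0]]]' >/dev/null;eval $R1
```

```text
t22.52 jig [ -0.9 -97. ] z 117.2 psi-jig 1.5664 Fjig [-0.6  0.3] -0.3 Mz -0.02 w 0.0596 joints [-0.27  0.19  1.87  0.    1.08 -0.37]
t23.02 jig [ -1.9 -96.6] z 16.5 psi-jig 1.5682 Fjig [ 0.6 -0.9] -0.1 Mz 0.01 w 0.0596 joints [-0.27  0.35  1.91  0.    0.89 -0.37]
t23.68 jig [ -0.4 -67.1] z 18.1 psi-jig 1.5709 Fjig [ 0.  -0.8] 0.4 Mz 0.04 w 0.0599 joints [-0.22  0.33  1.92 -0.    0.88 -0.33]
```

```bash
R1='python3 -c "from h import *;st()"'
python3 -m crank '[[[0.02,0,0],[0,0,0]],[[0.04,0,0],[0,0,0]],[[0.06,0,0],[0,0,0]],[[0.08,0,0],[0,0,0]],[[0.08,0,0],[0,0,0]],[[0.08,0,0],[0,0,0]]]' >/dev/null;eval $R1
python3 -m crank '[[[0.01,0,0],[0,0,0]],[[0.02,0,0],[0,0,0]],[[0.02,0,0],[0,0,0]],[[0.02,0,0],[0,0,0]]]' >/dev/null;eval $R1
python3 -m crank '[[[0.01,0,0],[0,0,0]],[[0.02,0,0],[0,0,0]],[[0.02,0,0],[0,0,0]],[[0.02,0,0],[0,0,0]]]' >/dev/null;eval $R1
python3 -m crank '[[[0.01,0,0],[0,0,0]],[[0.01,0,0],[0,0,0]],[[0.01,0,0],[0,0,0]],[[0.01,0,0],[0,0,0]]]' >/dev/null;eval $R1
```

```text
t24.18 jig [ -0.5 -59.1] z 17.8 psi-jig 1.5706 Fjig [-0.5  0.7] 0.6 Mz 0.00 w 0.0601 joints [-0.2   0.33  1.93 -0.    0.88 -0.31]
t24.52 jig [ -0.4 -57.5] z 17.9 psi-jig 1.5706 Fjig [-0.9 -2.3] -0.2 Mz 0.06 w 0.0597 joints [-0.2   0.33  1.93 -0.    0.88 -0.31]
t24.85 jig [ -0.4 -57.3] z 18.0 psi-jig 1.5710 Fjig [-0.7 -7.8] -1.5 Mz -0.08 w 0.0595 joints [-0.2   0.33  1.93 -0.    0.88 -0.3 ]
t25.18 jig [ -0.4 -57.3] z 18.0 psi-jig 1.5709 Fjig [ -1.6 -10.4] -1.3 Mz -0.22 w 0.0599 joints [-0.2   0.33  1.93 -0.01  0.88 -0.3 ]
```

```bash
R1='python3 -c "from h import *;st()"'
python3 -m crank '[[[0.01,0,0],[0,0,0]],[[0.02,0,0],[0,0,0]],[[0.02,0,0],[0,0,0]],[[0.02,0,0],[0,0,0]]]' >/dev/null;eval $R1
python3 -m crank '[[[0.01,0,0],[0,0,0]],[[0.02,0,0],[0,0,0]],[[0.02,0,0],[0,0,0]],[[0.02,0,0],[0,0,0]]]' >/dev/null;eval $R1
python3 -m crank '[[[0.01,0,0],[0,0,0]],[[0.02,0,0],[0,0,0]],[[0.02,0,0],[0,0,0]],[[0.02,0,0],[0,0,0]]]' >/dev/null;eval $R1
```

```text
t25.52 jig [ -0.4 -57.3] z 18.1 psi-jig 1.5711 Fjig [ -1.2 -16.5] -2.5 Mz -0.34 w 0.0597 joints [-0.2   0.33  1.93 -0.01  0.88 -0.3 ]
t25.85 jig [ -0.4 -57.3] z 18.3 psi-jig 1.5712 Fjig [ -3.2 -22.7] -2.4 Mz -0.55 w 0.0602 joints [-0.19  0.33  1.93 -0.01  0.88 -0.29]
t26.18 jig [ -0.3 -57.3] z 18.5 psi-jig 1.5714 Fjig [ -3.6 -28.1] -2.8 Mz -0.64 w 0.0595 joints [-0.19  0.33  1.93 -0.02  0.88 -0.29]
```

```bash
python3 -m crank '[[[-0.1,0,0],[0,0,0]],[[-0.3,0,0],[0,0,0]],[[-0.5,0,-0.1],[0,0,0]],[[-0.5,0,-0.4],[0,0,0]],[[-0.5,0,-0.8],[0,0,0]],[[-0.5,0,-1],[0,0,0]],[[-0.5,0,-1],[0,0,0]],[[-0.5,0,-1],[0,0,0]]]' >/dev/null
python3 - <<'E'
from h import *
st();s,f=snap("wrist","w7");s2,f2=snap("scene","s7")
P=np.array([[60,45,54],[60,-45,54],[-60,45,54],[-60,-45,54],[60,57,52],[60,-57,52]])/1e3
c,n=np.cos(J[2]),np.sin(J[2]);W=np.c_[J[0]+c*P[:,0]-n*P[:,1],J[1]+n*P[:,0]+c*P[:,1],P[:,2]]
q=proj(s,f,W);print(np.round(q,1))
x0,y0,x1,y1=150,0,510,230
cv2.imwrite("pics/v7.png",cv2.resize(f["pixels"][y0:y1,x0:x1,::-1],None,fx=2.2,fy=2.2,interpolation=cv2.INTER_CUBIC));print((q-[x0,y0])*2.2)
E
```

```text
t26.85 jig [  1.  -98.5] z 119.9 psi-jig 1.5702 Fjig [0.2 0.2] -0.3 Mz 0.01 w 0.0597 joints [-0.27  0.19  1.87  0.    1.08 -0.38]
[[425.8 -37.5]
 [413.7 132. ]
 [202.3 -37.6]
 [215.2 132.2]
 [426.3 -61.4]
 [411.4 151.3]]
[[ 606.65868614  -82.50485714]
 [ 580.18333677  290.30593801]
 [ 115.11453224  -82.66152384]
 [ 143.50664644  290.76245048]
 [ 607.86975017 -135.00665657]
 [ 575.00776715  332.90842172]]
```

View pics/v7.png

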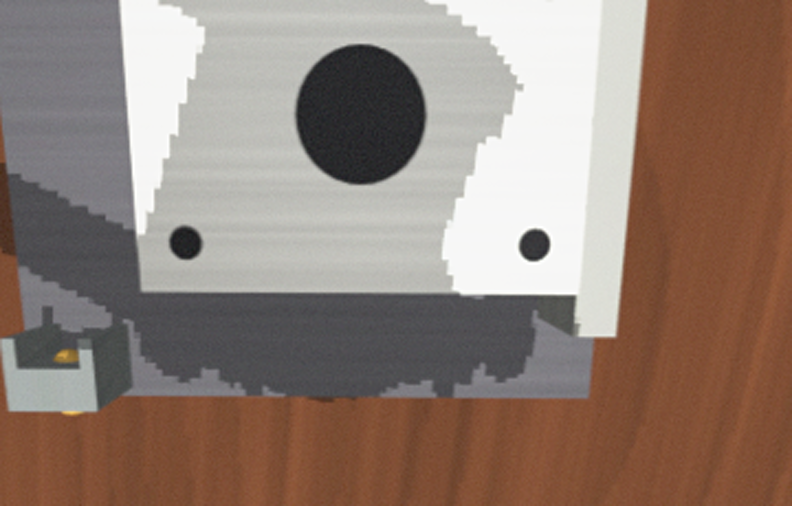

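The pack is flush with the far fence, whose line runs from about (600,0) to (577,295). The side fence is out of view, so I'll shift the camera to check it.

```bash
python3 -m crank '[[[0.3,0,0],[0,0,0]],[[0.6,0,0],[0,0,0]],[[0.7,0,0],[0,0,0]],[[0.7,0,0],[0,0,0]],[[0.7,0,0],[0,0,0]],[[0.7,0,0],[0,0,0]]]' >/dev/null
python3 - <<'E'
from h import *
st();s,f=snap("wrist","w8")
P=np.array([[60,45,54],[60,-45,54],[-60,45,54],[-60,-45,54],[60,45,52],[-50,45,52],[-50,57,52]])/1e3
c,n=np.cos(J[2]),np.sin(J[2]);W=np.c_[J[0]+c*P[:,0]-n*P[:,1],J[1]+n*P[:,0]+c*P[:,1],P[:,2]]
q=proj(s,f,W)
x0,y0,x1,y1=180,30,460,240
cv2.imwrite("pics/v8.png",cv2.resize(f["pixels"][y0:y1,x0:x1,::-1],None,fx=2.8,fy=2.8,interpolation=cv2.INTER_CUBIC));print((q-[x0,y0])*2.8)
E
```

```text
t27.45 jig [ -0.8 -28.8] z 117.1 psi-jig 1.5705 Fjig [0.6 0.2] -0.3 Mz 0.02 w 0.06 joints [-0.15  0.17  1.9  -0.    1.07 -0.26]
[[676.31262072 187.51220495]
 [644.21264968 590.53356641]
 [ 97.99345957 187.69523856]
 [129.51197962 590.31709369]
 [673.51749569 187.6536582 ]
 [148.29181178 187.64175939]
 [144.53337778 127.11098781]]
```

View pics/v8.png

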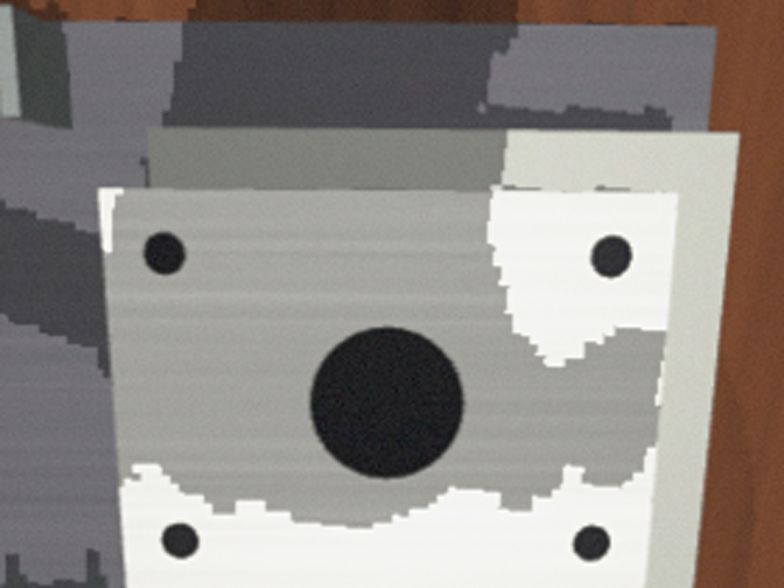

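The edges coincide with both fences, the side-fence line at row ≈188 and the far-fence line at x≈675 to 645. No lower plate sticks out on the open sides, and the arm is clear.

```bash
python3 -c "from plant import *;print(job_done())"
```

```text
the job is handed in; nothing more can be done
None
```

I pulled the gate and stood it upright on the bench clear of the jig, then tapped the four plates home until the last pictures showed them flush with both fences; the highest push I read was about 28 N, the arm went nowhere near the spool, bottle or tin, and the job is handed in at about 27.5 s, with no verdict returned.

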